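Draw a tapped blind plug from a cell test block with the puller rod

ROBOT

A 6-joint arm with a two-finger parallel gripper is mounted at the origin on the work surface. World frame = base frame: x ahead of the robot, y to its left, z up, the work surface at z = 0. Lengths are in m, angles in degrees, forces in N, time in s.
With the tool pointing down it reaches from about 0.3 to 0.775 m from the base axis. Payload 14.6 kg.
Tool frame: the origin (TCP) lies midway between the tips of the shut fingers; the grasp point (between the pads) lies 19 mm behind it; x points along the fingers, y is the direction in which the jaws open and shut, and the axes are right-handed (so a half turn about x gives the same grasp; the last joint's range is limited). The gripper opens to 94 mm and grips with 3 to 60 N. Pads are 16 mm wide; open, the fingers measure 119 mm over their backs; the gripper's body (75 mm by 177 mm) begins 78 mm behind the grasp point.
Start: joints at [-76.467, 17.183, 87.147, -0, 75.671, -3.816], TCP at [0.164, -0.525, 0.205] pointing down, gripper open.
Joint ranges: [-173.82, 173.82], [-45.26, 126.66], [13.44, 144.39], [-59.66, 239.66], [0, 175.72], [-146.38, 146.38]. Speed limits (degrees/s): [127.2, 127.2, 147.25, 180, 180, 180].

INTERFACE

Orientations are given as [roll, pitch, yaw] about the fixed x, y, z axes, in that order (R = Rz(yaw) Ry(pitch) Rx(roll)).
In Python, from cell import r, cams, order, search_frame gives the robot as it stands.
- The arm moves only by the tool jog_arm, never from a script. Its argument "motion" is a list of rows, each an object of numbers: "wx", "wy", "wz": the turn, a rotation vector about the tool's x, y, z in rad; "tx", "ty", "tz": the shift along the tool's x, y, z in mm; "grip": the closure, from 0 (fully open) to 1 (shut). A call has 1 to 10 rows; each row is the pose to reach, as a shift and turn from the pose commanded when the call began, along the tool's axes at that moment; what a row does not reach only later rows make up. A row lasts 1/8 s, in which the tool goes at most 62.5 mm and 10.7 degrees, less where a joint would pass 70% of its speed; a pose out of reach is approached as far as the arm can. A call with a gripper value outside its range is refused whole. The fingers move at their own pace and stop on an object; "newtons" is the grip in N (left out, the last holds). Time passes only in rows, so rows that repeat a pose let the fingers close. It gives the time, the measured TCP pose, the force and the opening at its end, in the units of the state.
- r.state(): the state, without advancing time (a new reading comes with each control period).
- cams.snapshot(name): name is "side" or "top"; returns a dict with "color" (384x512x3 uint8, red, green, blue), "range_z" (384x512 float32, m along the optical axis (not along the pixel's ray), 0 where there is no reading), "fx", "fy", "cx", "cy" (pixels), "distortion" ([k1, k2, p1, p2, k3] as OpenCV has them; the pictures are not rectified), "T" (4x4, takes a point from camera to world coordinates). Camera axes: x right, y down, z forward; pixel columns grow to the right and rows downward; lengths in m; the calibration is good to about 2 mm. A picture is of the moment at which its call begins.
- order.hand_in(): hands the job in, once; it reports no verdict.
Trained networks look in a picture, given as the dict that the camera call returned (one of the last four; its "shot" number tells which), for a name from the list of things; names that differ only in an ending like _2 or _b are one class to them, and where a whole thing is asked for, a point or a joint stands for the part that bears it (a point fixed in the world has none). Each returns a list of dicts, best first, with "conf" (0 to 1); they miss things now and then, are a little off and sometimes report something else, mostly with a low value. They report only what shows in the picture. A call takes as long as a camera call. They do not tell look-alikes from the thing itself.
- search_frame(picture, target): "point" ([x, y, z] in m, in the coordinates of the camera as it stood for that picture, good to about 4 mm: the middle of the surface that is visible of it).
The state is a dict: "time": time; "joint_pos": joint angles; "dq": joint speeds; "joint_torque": joint torques, N m; "ee_pos": TCP position; "ee_rot": TCP orientation; "force": force on the tool from outside, world axes, zero at the start; "moment": the same for the moment, N m; "finger_gap": finger opening in m.
Only numpy, scipy, OpenCV 4.12 (cv2) and the standard library are available. Lean on these libraries where they do the work, as an engineer would, in place of code of your own. Each camera call takes 0.05 s, during which the arm holds its last target. There are 200 camera calls.

TASK

Open the cell well that is closed by the blue blind plug: take the red-handled puller rod from its stand, screw it clockwise into the blue plug until its collar is fully home on the plug, then draw the plug straight up out of its well. Stand the plug upright in the steel parts tray with the rod still screwed in, setting it down without dropping it, and leave the grey plug, the spare cells, the vice and the multimeter where they are.

Things in the scene. Friction and masses are not known exactly. Their poses are not given: they have to be found in the camera images.
- cell_block: Bench thermostat for two round cells: aluminium block 110 (x) by 190 (y) mm in a white jacket, top face at z = 130 mm, with a 70 mm deep, 95 mm high control box on its -x side. Fixed. Origin on the bench below the midpoint of its wells, which are at y = +42 and -42 mm. Well: square recess 60 mm wide, 8 mm deep, over a round bore of 49 mm with a cell in it.
- left_well (a point): Centre of the mouth of the block's +y well, in the top face.
- right_well (a point): Centre of the mouth of the block's -y well, in the top face.
- blue_plug: Blue plastic blind plug, 130 g, loose in one of the two wells (either). Round body 46 mm across, 34 mm long, under a square flange 58 x 58 x 8 mm that sits flush in the square recess and cannot turn there. 42 mm tall. Origin at the centre of its underside, z up; x and y along the flange sides.
- plug_mouth (a point): Mouth of the blue plug's tapped hole: centre of its top face. Hole 30 mm deep, countersunk 3 mm from 34 mm to 27.6 mm, 17 mm between crests. Coarse brass right-hand thread, two starts, lead 20 mm per turn (3.2 mm per rad), 2 mm axial play. Starts on the plug's +x and -x sides 3 to 6 mm down; each flight runs 320 degrees clockwise and down.
- grey_plug: A second plug of the same make, grey, in the other well. To be left alone.
- puller_rod: Steel puller rod, 220 g, 102 mm long, hanging upright in its stand by its collar (42 mm across, 6 mm thick); lifts straight out. Origin at the centre of the collar's underside, z up the 14 mm shaft. Red wing handle at the top: 54 mm along x, 14 mm thick along y, z = 50 to 76 mm. The rod is the same after half a turn about z.
- rod_handle (a point): Centre of the red wing handle, on the rod's axis 63 mm above the rod's origin; grip it here across its 14 mm thickness (along the rod's y).
- rod_thread (a point): Middle of the rod's thread, on its axis 14.5 mm below its origin: two pieces, 24 mm across, 4 mm thick, each 120 degrees long, centred on the rod's +y and -y sides, right-hand, lead 20 mm, on a 12 mm core. Home: collar down on the plug's face, rod x along plug x (give or take 15 degrees, either way round); friction then holds it.
- rod_nose (a point): Tip of the rod's nose, on its axis 26 mm below its origin. It enters best turned 170 degrees anticlockwise (from above) from home: it slips down till the thread rests on the flights, collar 8.5 mm off the plug's face; 170 degrees clockwise, sinking with the lead, brings it home. Let go part-way it stands, leaning up to 6 degrees, so the handle can be gripped again.
- tool_stand: Black stand 66 by 66 mm on a 90 mm steel foot, 50 mm high, with a 30 mm hole, 40 mm deep, in which the rod hangs by its collar. Fixed. Origin under its centre on the bench.
- parts_tray: Open steel tray, 150 by 150 mm outside, 22 mm high, walls and floor 4 mm thick. Fixed. Origin at the centre of its underside on the bench; the inner floor is at z = 4 mm. Stand and tray lie on either side of the block, either way round.
- spare_cell_a: Orange cell 46 mm across, 80 mm tall, standing; bystander. Origin at the centre of its underside.
- spare_cell_b: Another such cell; bystander.
- vice: Small blue vice, about 125 by 55 by 44 mm, off to the left; bystander. Origin under its centre.
- multimeter: Yellow multimeter lying flat, 150 by 78 by 44 mm; bystander. Origin under its centre.
There are look-alikes about, which are no part of the job. There is more than one size of the parts_tray; the one meant has the size given above.

How it is judged:
By the outcome, as a careful person would: the job done as asked, in the order asked, and still so for the second after the job is handed in, with the robot touching nothing.
It also fails if it takes over 64 s, if anything falls off the work surface, if the arm or the gripper's body presses on something with over 40 N, if the wrist force passes 120 N, or if a joint passes its speed limit or range.

## Working session

There is one attempt and no reset: what is moved stays moved. The work goes in short steps, Python scripts to look and compute and a tool call to move; the robot and the scene stay as the last step left them, time stands still between calls to the robot, and variables do not carry over. Pictures are saved under pics/ and viewed, about 8 in all and at most 12, crops included, and the job is handed in when it is done.

Besides the shell and the picture viewer there is one more tool, called after "Emit:" as a command line: name --argument value ..., lists and objects as JSON in quotes. jog_arm: Moves the arm, as the interface text tells. Its arguments: {"type":"object","properties":{"motion":{"type":"array","items":{"type":"object","properties":{"wx":{"type":"number"},"wy":{"type":"number"},"wz":{"type":"number"},"tx":{"type":"number"},"ty":{"type":"number"},"tz":{"type":"number"},"grip":{"type":"number"}}}},"newtons":{"type":"number"}},"required":["motion"]}

```bash
ls; mkdir -p pics; cat > h.py <<'E'
import numpy as np, cv2
from cell import r, cams, order, search_frame
def snap(n): return cams.snapshot(n)
def save(p,f,crop=None,k=1):
    im=p["color"][:,:,::-1]
    if crop: u0,v0,u1,v1=crop; im=im[v0:v1,u0:u1]
    if k!=1: im=cv2.resize(im,None,fx=k,fy=k,interpolation=cv2.INTER_CUBIC)
    cv2.imwrite("pics/"+f,im)
def K(p): return np.array([[p["fx"],0,p["cx"]],[0,p["fy"],p["cy"]],[0,0,1.]])
def D(p): return np.array(p["distortion"],float)
def w(p,c): T=np.array(p["T"]); return T[:3,:3]@np.array(c)+T[:3,3]
def proj(p,P):
    T=np.linalg.inv(np.array(p["T"])); P=np.atleast_2d(P)@T[:3,:3].T+T[:3,3]
    return cv2.projectPoints(P.reshape(-1,1,3),np.zeros(3),np.zeros(3),K(p),D(p))[0][:,0]
def cloud(p):
    z=p["range_z"]; h,wd=z.shape; v,u=np.mgrid[:h,:wd]
    n=cv2.undistortPoints(np.stack([u,v],-1).reshape(-1,1,2).astype(np.float64),K(p),D(p)).reshape(h,wd,2)
    c=np.stack([n[...,0]*z,n[...,1]*z,z],-1); T=np.array(p["T"])
    P=c@T[:3,:3].T+T[:3,3]; P[z<=0]=np.nan
    return P
def atz(p,uv,zw):
    n=cv2.undistortPoints(np.array(uv,float).reshape(-1,1,2),K(p),D(p)).reshape(-1,2)
    T=np.array(p["T"]); d=np.c_[n,np.ones(len(n))]@T[:3,:3].T; o=T[:3,3]
    return o+d*((zw-o[2])/d[:,2])[:,None]
E
python3 - <<'E'
from h import *
np.set_printoptions(precision=4,suppress=True)
ims=[]
for n in("top","side"):
    p=snap(n); print(n,p["T"]); ims.append(p["color"])
    save(p,n+"0.png",k=1.5)
    for t in["cell_block","blue_plug","plug_mouth","grey_plug","puller_rod","rod_handle","tool_stand","parts_tray","spare_cell_a"]:
        for d in search_frame(p,t)[:4]:
            W=w(p,d["point"]); print(t,round(d["conf"],2),W,proj(p,W)[0].round())
E
```

```text
pics
top [[ 0.0242 -0.992   0.1238  0.343 ]
 [-0.9997 -0.0246 -0.0017  0.0205]
 [ 0.0047 -0.1237 -0.9923  1.4328]
 [ 0.      0.      0.      1.    ]]
cell_block 0.86 [0.5329 0.0225 0.1048] [248. 189.]
blue_plug 0.9 [0.5953 0.0543 0.1313] [237. 165.]
plug_mouth 0.84 [0.5946 0.056  0.1284] [236. 165.]
puller_rod 0.69 [ 0.5133 -0.283   0.1109] [361. 199.]
rod_handle 0.58 [ 0.5163 -0.2882  0.111 ] [362. 198.]
tool_stand 0.93 [ 0.5076 -0.2738  0.0235] [351. 205.]
parts_tray 0.65 [ 0.291  -0.2129  0.0045] [328. 280.]
parts_tray 0.63 [0.4338 0.3324 0.0041] [141. 225.]
spare_cell_a 0.8 [0.7191 0.2014 0.0778] [186. 124.]
spare_cell_a 0.7 [ 0.6909 -0.2434  0.0785] [344. 138.]
spare_cell_a 0.64 [0.5374 0.0218 0.1013] [248. 188.]
side [[ 0.9765 -0.1176  0.1805  0.2479]
 [-0.2152 -0.4954  0.8416 -1.1592]
 [-0.0095 -0.8607 -0.5091  0.8322]
 [ 0.      0.      0.      1.    ]]
cell_block 0.87 [ 0.5401 -0.0714  0.0902] [276. 215.]
plug_mouth 0.53 [0.5931 0.0603 0.1265] [282. 183.]
plug_mouth 0.27 [ 0.5409 -0.0697  0.0895] [276. 215.]
grey_plug 0.61 [ 0.5811 -0.0223  0.1232] [285. 196.]
grey_plug 0.23 [0.4334 0.3378 0.0024] [224. 181.]
puller_rod 0.7 [ 0.5113 -0.3105  0.0249] [287. 283.]
puller_rod 0.51 [ 0.5197 -0.2935  0.0798] [289. 263.]
rod_handle 0.64 [0.4358 0.3376 0.005 ] [225. 181.]
rod_handle 0.49 [ 0.5119 -0.2949  0.079 ] [287. 264.]
tool_stand 0.82 [ 0.5097 -0.3075  0.0263] [287. 282.]
parts_tray 0.91 [ 0.2898 -0.2076  0.0034] [203. 276.]
parts_tray 0.72 [0.258  0.4028 0.0064] [179. 178.]
parts_tray 0.65 [0.4338 0.3389 0.0027] [224. 181.]
spare_cell_a 0.76 [0.7234 0.1897 0.0507] [306. 180.]
spare_cell_a 0.74 [ 0.6888 -0.2633  0.0485] [342. 256.]
spare_cell_a 0.44 [ 0.7536 -0.023   0.0302] [333. 214.]
```

View pics/top0.png

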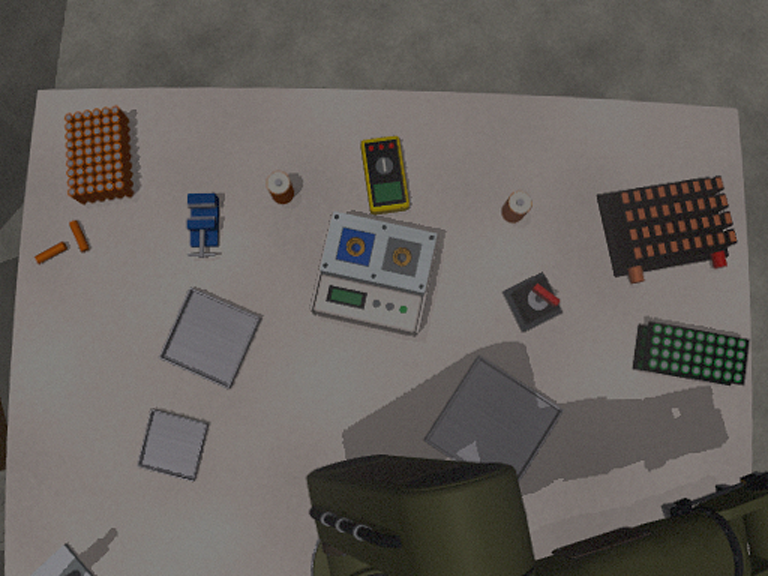

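View pics/side0.png

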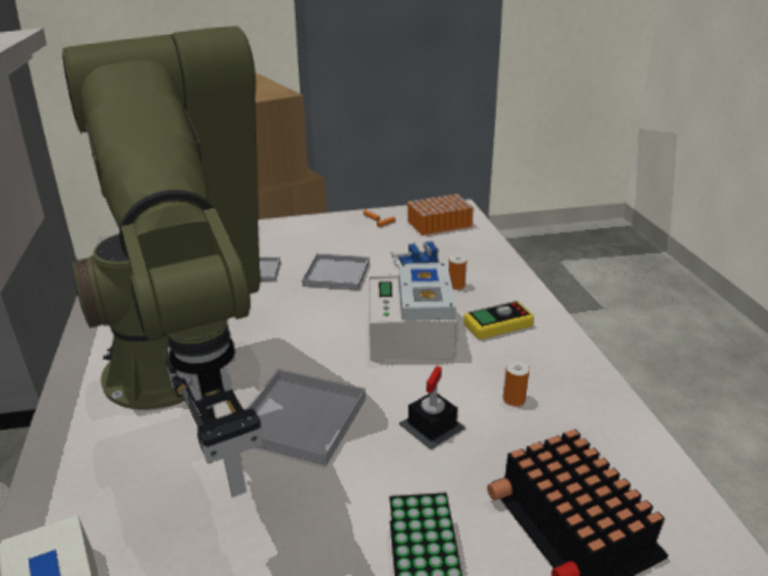

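Seen in the top picture (768x576 view): the blue plug is at (356,246), left well. The grey plug is at (403,257), the rod and stand at (535,300). There are three trays: (211,337), (492,420) and (174,444). Next I measure their sizes and fit the poses.

```bash
python3 - <<'E'
from h import *
np.set_printoptions(precision=4,suppress=True)
for n in("top","side"):
    p=snap(n); P=cloud(p); c=cv2.cvtColor(p["color"],cv2.COLOR_RGB2HSV).astype(int); X,Y,Z=P[...,0],P[...,1],P[...,2]
    H,S,V=c[...,0],c[...,1],c[...,2]
    def fit(m,name):
        q=P[m]
        if len(q)<5: print(n,name,len(q));return
        rc=cv2.minAreaRect((q[:,:2]*1000).astype(np.float32)); print(n,name,len(q),"med z",np.round(np.median(q[:,2]),4),"mean",q.mean(0),"rect",np.round(rc[0],1),np.round(rc[1],1),round(rc[2],1))
    near=lambda x,y,R:(np.hypot(X-x,Y-y)<R)
    fit(near(.595,.055,.07)&(H>100)&(H<130)&(S>110)&(abs(Z-.13)<.008),"blueflange")
    fit(near(.57,.02,.16)&(abs(Z-.13)<.006),"blocktop")
    fit(near(.51,-.28,.08)&((H<8)|(H>172))&(S>120)&(Z>.06),"handle")
    fit(near(.51,-.28,.06)&(abs(Z-.05)<.005),"standtop")
    fit(near(.51,-.28,.06)&(abs(Z-.056)<.003)&(S<60),"collar")
    if n=="top":
        for k,q in dict(T1=[(195,288),(262,315),(232,387),(162,356)],T2=[(478,357),(560,410),(518,482),(425,438)],T3=[(152,408),(209,416),(196,479),(139,469)]).items():
            a=atz(p,np.array(q)/1.5,.022)[:,:2]; print(k,a.mean(0),np.linalg.norm(a-np.roll(a,-1,0),axis=1))
        save(p,"crop_t.png",(100,130,400,330),2.6)
    for x,y in((.434,.333),(.29,-.21),(.258,.40)):
        fit(near(x,y,.13)&(abs(Z-.022)<.004),"rim%.2f"%y); fit(near(x,y,.12)&(Z>.0025)&(Z<.03)&(abs(S)<45),"tray")
E
```

```text
top blueflange 326 med z 0.1307 mean [0.5969 0.0544 0.1305] rect [597.   54.6] [57.9 58.5] 79.0
top blocktop 2696 med z 0.1305 mean [0.588  0.0129 0.1303] rect [588.7  13.5] [190.8 111.4] 78.8
top handle 97 med z 0.1263 mean [ 0.5199 -0.289   0.1258] rect [ 519.9 -289.7] [51.1 14.5] 55.8
top standtop 317 med z 0.0507 mean [ 0.5176 -0.2845  0.0507] rect [ 520.5 -289.9] [67.  69.2] 27.0
top collar 128 med z 0.0548 mean [ 0.5168 -0.2864  0.0552] rect [ 519.8 -289.9] [65.8 67. ] 27.5
T1 [0.4364 0.3256] [0.1416 0.1482 0.1492 0.1453]
T2 [ 0.2878 -0.2173] [0.1871 0.1583 0.1953 0.1832]
T3 [0.2308 0.3922] [0.1123 0.1219 0.1128 0.1193]
top rim0.33 240 med z 0.0221 mean [0.4354 0.3361 0.022 ] rect [434.4 333.5] [152.7 149.6] 68.3
top tray 2685 med z 0.0055 mean [0.4344 0.3342 0.0075] rect [433.2 332.7] [236.3 236.9] 23.0
top rim-0.21 141 med z 0.0238 mean [ 0.3054 -0.2284  0.0233] rect [ 281.7 -214.2] [193.8 194.4] 57.9
top tray 3618 med z 0.0064 mean [ 0.2941 -0.2132  0.0081] rect [ 302.1 -212.9] [239.8 212.6] 76.9
top rim0.40 114 med z 0.0203 mean [0.2832 0.3822 0.0209] rect [271.  385.6] [11
[... 471 characters left out ...]
3 -289.1] [69.1 70.3] 26.8
side collar 83 med z 0.0547 mean [ 0.5186 -0.2924  0.0549] rect [ 519.4 -290.5] [42.  38.1] 49.5
side rim0.33 107 med z 0.0208 mean [0.4309 0.3346 0.0209] rect [432.1 333.3] [158.2 151.3] 69.0
side tray 722 med z 0.0065 mean [0.4324 0.3365 0.0094] rect [431.7 331.7] [226.9 203. ] 0.1
side rim-0.21 362 med z 0.0229 mean [ 0.2996 -0.2074  0.0224] rect [ 280.3 -213.9] [198.5 196.9] 59.1
side tray 2409 med z 0.0051 mean [ 0.2925 -0.2079  0.0094] rect [ 290.7 -204.2] [223.5 205.9] 57.8
side rim0.40 19 med z 0.0197 mean [0.3546 0.3612 0.0198] rect [323.  368.6] [110.  103.7] 75.3
side tray 209 med z 0.0059 mean [0.2842 0.3963 0.008 ] rect [306.  404.3] [219.6 142.8] 87.2
```

View pics/crop_t.png

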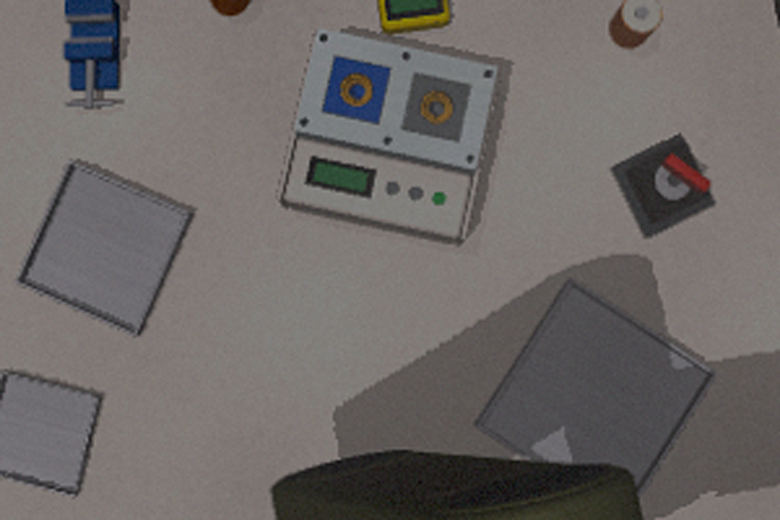

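The tray meant is the one at crop (108,246). Its rim measures about 150 x 152 mm, while the look-alikes at (595,385) and (50,430) measure about 194 and 115 mm. The crop confirms this, and the tray lies across the block from the stand as described. Now the approach to the rod.

```bash
cat >> h.py <<'E'
from scipy.spatial.transform import Rotation as Ro
def Rt(psi): # tool down, jaw axis (tool y) at yaw psi
    a=np.radians(psi); y=np.array([np.cos(a),np.sin(a),0]); x=np.array([0,0,-1.]); return np.c_[x,y,np.cross(x,y)]
def cur():
    s=r.state(); R=Ro.from_euler("xyz",s["ee_rot"],degrees=True).as_matrix()
    return s,np.array(s["ee_pos"]),R,np.degrees(np.arctan2(R[1,1],R[0,1]))
def go(pos,psi):
    s,p,R,ps=cur(); d=R.T@(np.array(pos)-p)*1000; w_=Ro.from_matrix(R.T@Rt(psi)).as_rotvec()
    print("t",s["time"],"pos",p.round(4),"psi",round(ps,1),"j",np.round(s["joint_pos"],1),"F",np.round(s["force"],1),"gap",s["finger_gap"])
    print("-> t",d.round(1),"w",w_.round(4))
E
python3 - <<'E'
from h import *
for z in(.25,.094):
  for ps in (145,-35): go([.5197,-.2898,z],ps)
E
```

```text
t 1.1 pos [ 0.164  -0.525   0.2055] psi -72.7 j [-76.5  17.2  87.1  -0.   75.7  -3.8] F [ 0.1 -0.4  0.4] gap 0.09378709258921884
-> t [ -44.5 -118.4 -409.6] w [ 2.4845 -0.     -0.    ]
t 1.1 pos [ 0.164  -0.525   0.2055] psi -72.7 j [-76.5  17.2  87.1  -0.   75.7  -3.8] F [ 0.1 -0.4  0.4] gap 0.09378709258921884
-> t [ -44.5 -118.4 -409.6] w [-0.6571  0.     -0.    ]
t 1.1 pos [ 0.164  -0.525   0.2055] psi -72.7 j [-76.5  17.2  87.1  -0.   75.7  -3.8] F [ 0.1 -0.4  0.4] gap 0.09378709258921884
-> t [ 111.5 -118.4 -409.7] w [ 2.4845 -0.     -0.    ]
t 1.1 pos [ 0.164  -0.525   0.2055] psi -72.7 j [-76.5  17.2  87.1  -0.   75.7  -3.8] F [ 0.1 -0.4  0.4] gap 0.09378709258921884
-> t [ 111.5 -118.4 -409.7] w [-0.6571  0.     -0.    ]
```

Emit:
jog_arm --motion '[{"tx":-45,"ty":-118.4,"tz":-409.6,"wx":-0.657,"grip":0},{"tx":-45,"ty":-118.4,"tz":-409.6,"wx":-0.657,"grip":0},{"tx":-45,"ty":-118.4,"tz":-409.6,"wx":-0.657,"grip":0},{"tx":-45,"ty":-118.4,"tz":-409.6,"wx":-0.657,"grip":0},{"tx":-45,"ty":-118.4,"tz":-409.6,"wx":-0.657,"grip":0},{"tx":-45,"ty":-118.4,"tz":-409.6,"wx":-0.657,"grip":0},{"tx":-45,"ty":-118.4,"tz":-409.6,"wx":-0.657,"grip":0},{"tx":-45,"ty":-118.4,"tz":-409.6,"wx":-0.657,"grip":0},{"tx":-45,"ty":-118.4,"tz":-409.6,"wx":-0.657,"grip":0},{"tx":-45,"ty":-118.4,"tz":-409.6,"wx":-0.657,"grip":0}]'

```text
validation failed for argument at $.mo...
```

```bash
python3 - <<'E'
from h import *
go([.5197,-.2898,.094],-35)
p=snap("side"); save(p,"s1.png",(150,150,400,330),3)
E
```

```text
t 1.1 pos [ 0.164  -0.525   0.2055] psi -72.7 j [-76.5  17.2  87.1  -0.   75.7  -3.8] F [ 0.1 -0.4  0.4] gap 0.09378709258921884
-> t [ 111.5 -118.4 -409.7] w [-0.6571  0.     -0.    ]
```

Emit:
jog_arm --motion '[{"tx":-45,"ty":-118,"tz":-410,"wx":-0.657,"wy":0,"wz":0,"grip":0},{"tx":-45,"ty":-118,"tz":-410,"wx":-0.657,"wy":0,"wz":0,"grip":0},{"tx":-45,"ty":-118,"tz":-410,"wx":-0.657,"wy":0,"wz":0,"grip":0},{"tx":-45,"ty":-118,"tz":-410,"wx":-0.657,"wy":0,"wz":0,"grip":0},{"tx":-45,"ty":-118,"tz":-410,"wx":-0.657,"wy":0,"wz":0,"grip":0},{"tx":-45,"ty":-118,"tz":-410,"wx":-0.657,"wy":0,"wz":0,"grip":0},{"tx":-45,"ty":-118,"tz":-410,"wx":-0.657,"wy":0,"wz":0,"grip":0},{"tx":-45,"ty":-118,"tz":-410,"wx":-0.657,"wy":0,"wz":0,"grip":0},{"tx":-45,"ty":-118,"tz":-410,"wx":-0.657,"wy":0,"wz":0,"grip":0}]' --newtons 40

```text
time: 2.28
ee_pos: [0.5198, -0.2903, 0.2502]
ee_rot: [-67.9, 90.0, 167.1]
force: [-0.9, -1.1, -0.8]
finger_gap: 0.0941
```

```bash
python3 - <<'E'
from h import *
go([.5197,-.2898,.094],-35)
p=snap("side"); save(p,"s1.png",(150,150,400,330),3)
E
```

```text
t 2.275 pos [ 0.5198 -0.2903  0.2502] psi -35.0 j [-32.7  21.5  75.5  -0.   83.    2.3] F [-0.9 -1.1 -0.8] gap 0.09408226499122024
-> t [156.2  -0.3  -0.3] w [0.     0.0002 0.0005]
```

Emit:
jog_arm --motion '[{"tx":60,"ty":0,"tz":0,"wx":0,"wy":0,"wz":0,"grip":0.3},{"tx":110,"ty":0,"tz":0,"wx":0,"wy":0,"wz":0,"grip":0.5},{"tx":145,"ty":0,"tz":0,"wx":0,"wy":0,"wz":0,"grip":0.5},{"tx":156,"ty":0,"tz":0,"wx":0,"wy":0,"wz":0,"grip":0.5},{"tx":156,"ty":0,"tz":0,"wx":0,"wy":0,"wz":0,"grip":0.5}]' --newtons 40

```text
time: 2.95
ee_pos: [0.5199, -0.2907, 0.095]
ee_rot: [87.7, 90.0, -37.4]
force: [-1.1, 0.1, 0.3]
finger_gap: 0.0486
```

```bash
python3 - <<'E'
from h import *
go([.5197,-.2898,.094],-35)
p=snap("top"); q=snap("side")
a=cv2.resize(p["color"][150:260,300:420],None,fx=3.3,fy=3.3); b=cv2.resize(q["color"][200:310,220:340],None,fx=3.3,fy=3.3)
cv2.imwrite("pics/g1.png",np.hstack([a,b])[:,:,::-1])
E
```

```text
t 2.95 pos [ 0.5199 -0.2907  0.095 ] psi -35.1 j [-32.7  29.1  85.9  -0.   65.    2.3] F [-1.1  0.1  0.3] gap 0.048634888503593654
-> t [ 1.  -0.7 -0.6] w [-0.0011  0.     -0.0002]
```

View pics/g1.png

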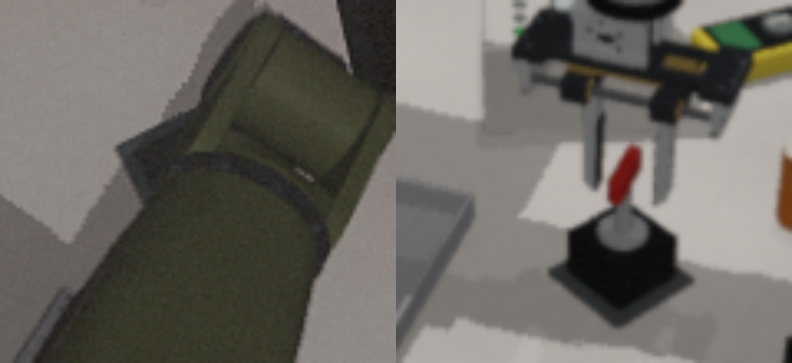

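The fingers straddle the red handle at (625,175) in the side half, well centred, so I close.

Emit:
jog_arm --motion '[{"tx":1,"ty":0,"tz":0,"wx":0,"wy":0,"wz":0,"grip":1},{"tx":1,"ty":0,"tz":0,"wx":0,"wy":0,"wz":0,"grip":1},{"tx":1,"ty":0,"tz":0,"wx":0,"wy":0,"wz":0,"grip":1},{"tx":1,"ty":0,"tz":0,"wx":0,"wy":0,"wz":0,"grip":1},{"tx":1,"ty":0,"tz":0,"wx":0,"wy":0,"wz":0,"grip":1}]' --newtons 55

```text
time: 3.68
ee_pos: [0.5201, -0.29, 0.0933]
ee_rot: [-94.0, 90.0, 141.0]
force: [0.2, 0.9, -1.6]
finger_gap: 0.0135
```

```bash
python3 - <<'E'
from h import *
go([.5197,-.2898,.25],-35)
E
```

```text
t 3.675 pos [ 0.5201 -0.29    0.0933] psi -35.0 j [-32.7  29.2  86.    0.   64.8   2.3] F [ 0.2  0.9 -1.6] gap 0.013458166285634942
-> t [-1.567e+02 -5.000e-01  1.000e-01] w [-0.0001 -0.      0.0004]
```

Emit:
jog_arm --motion '[{"tx":-15,"ty":0,"tz":0,"wx":0,"wy":0,"wz":0,"grip":1},{"tx":-40,"ty":0,"tz":0,"wx":0,"wy":0,"wz":0,"grip":1},{"tx":-80,"ty":0,"tz":0,"wx":0,"wy":0,"wz":0,"grip":1},{"tx":-130,"ty":0,"tz":0,"wx":0,"wy":0,"wz":0,"grip":1},{"tx":-170,"ty":0,"tz":0,"wx":0,"wy":0,"wz":0,"grip":1},{"tx":-187,"ty":0,"tz":0,"wx":0,"wy":0,"wz":0,"grip":1},{"tx":-187,"ty":0,"tz":0,"wx":0,"wy":0,"wz":0,"grip":1}]' --newtons 55

```text
time: 4.55
ee_pos: [0.5202, -0.2901, 0.2808]
ee_rot: [94.8, 89.9, -30.2]
force: [0.7, 0.4, -2.7]
finger_gap: 0.0138
```

```bash
python3 - <<'E'
from h import *
np.set_printoptions(precision=4,suppress=True)
go([.5963,.0548,.26],68.8)
s,p0,R,ps=cur()
for n in("top","side"):
    p=snap(n); P=cloud(p); X,Y,Z=P[...,0],P[...,1],P[...,2]
    if n=="side": save(p,"s2.png",(180,60,380,260),3)
    for zl,zh in((.20,.225),(.24,.246),(.247,.262),(.27,.32)):
        m=(np.hypot(X-p0[0],Y-p0[1])<.05)&(Z>zl)&(Z<zh)
        q=P[m]; print(n,zl,len(q), q.mean(0) if len(q) else "", (q.min(0),q.max(0)) if len(q) else "")
E
```

```text
t 4.55 pos [ 0.5202 -0.2901  0.2808] psi -35.0 j [-32.7  20.7  72.6   0.   86.6   2.3] F [ 0.7  0.4 -2.7] gap 0.01378531269024139
-> t [  20.7 -135.6 -326.1] w [-1.8118  0.0008 -0.0008]
top 0.2 0  
top 0.24 0  
top 0.247 0  
top 0.27 0  
side 0.2 30 [ 0.5207 -0.2948  0.2194] (array([ 0.5095, -0.3014,  0.2078]), array([ 0.5313, -0.289 ,  0.2249]))
side 0.24 90 [ 0.5201 -0.2939  0.2415] (array([ 0.5011, -0.3116,  0.2401]), array([ 0.5418, -0.272 ,  0.2453]))
side 0.247 31 [ 0.5197 -0.2935  0.2546] (array([ 0.5137, -0.2966,  0.2476]), array([ 0.5275, -0.2902,  0.2618]))
side 0.27 253 [ 0.5172 -0.2994  0.3021] (array([ 0.5005, -0.3165,  0.2703]), array([ 0.5414, -0.2689,  0.3199]))
```

View pics/s2.png

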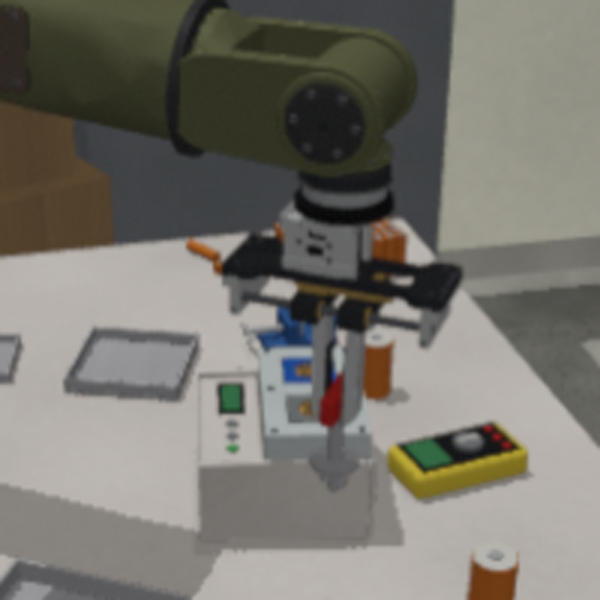

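Emit:
jog_arm --motion '[{"tx":0,"ty":-135.6,"tz":-326,"wx":-1.812,"wy":0,"wz":0,"grip":1},{"tx":0,"ty":-135.6,"tz":-326,"wx":-1.812,"wy":0,"wz":0,"grip":1},{"tx":0,"ty":-135.6,"tz":-326,"wx":-1.812,"wy":0,"wz":0,"grip":1},{"tx":0,"ty":-135.6,"tz":-326,"wx":-1.812,"wy":0,"wz":0,"grip":1},{"tx":0,"ty":-135.6,"tz":-326,"wx":-1.812,"wy":0,"wz":0,"grip":1},{"tx":0,"ty":-135.6,"tz":-326,"wx":-1.812,"wy":0,"wz":0,"grip":1},{"tx":0,"ty":-135.6,"tz":-326,"wx":-1.812,"wy":0,"wz":0,"grip":1},{"tx":0,"ty":-135.6,"tz":-326,"wx":-1.812,"wy":0,"wz":0,"grip":1},{"tx":10,"ty":-135.6,"tz":-326,"wx":-1.812,"wy":0,"wz":0,"grip":1},{"tx":20,"ty":-135.6,"tz":-326,"wx":-1.812,"wy":0,"wz":0,"grip":1}]' --newtons 55

```text
time: 5.9
ee_pos: [0.5957, 0.0547, 0.2582]
ee_rot: [-157.7, 89.8, -178.6]
force: [-0.1, -0.5, -1.4]
finger_gap: 0.0136
```

```bash
python3 - <<'E'
from h import *
np.set_printoptions(precision=4,suppress=True)
go([.5963,.0548,.21],68.8)
s,p0,R,ps=cur()
p=snap("side"); P=cloud(p); X,Y,Z=P[...,0],P[...,1],P[...,2]
zc=p0[2]-.0433
for a,b in((-.02,-.004),(-.001,.007),(.008,.02)):
    m=(np.hypot(X-p0[0],Y-p0[1])<.035)&(Z>zc+a)&(Z<zc+b); q=P[m]; print(a,len(q),q.mean(0),q.min(0),q.max(0))
E
```

```text
t 5.9 pos [0.5957 0.0547 0.2582] psi 69.1 j [  1.7  21.7  74.2   0.   84.3 -67.4] F [-0.1 -0.5 -1.4] gap 0.01362818953440999
-> t [48.2  0.4  0.7] w [ 0.0053 -0.0027  0.0011]
-0.02 18 [0.5945 0.0501 0.2007] [0.5859 0.0442 0.195 ] [0.6065 0.0599 0.2072]
-0.001 59 [0.5951 0.0493 0.2192] [0.5766 0.0316 0.214 ] [0.6168 0.0738 0.2218]
0.008 14 [0.595  0.0509 0.2288] [0.5902 0.0478 0.2234] [0.6014 0.056  0.2342]
```

Emit:
jog_arm --motion '[{"tx":30,"ty":0.3,"tz":0.5,"wx":0.005,"wy":-0.002,"wz":0,"grip":1},{"tx":48,"ty":0.3,"tz":0.5,"wx":0.005,"wy":-0.002,"wz":0,"grip":1},{"tx":56,"ty":0.3,"tz":0.5,"wx":0.005,"wy":-0.002,"wz":0,"grip":1},{"tx":62,"ty":0.3,"tz":0.5,"wx":0.005,"wy":-0.002,"wz":0,"grip":1},{"tx":67,"ty":0.3,"tz":0.5,"wx":0.005,"wy":-0.002,"wz":0,"grip":1},{"tx":70,"ty":0.3,"tz":0.5,"wx":0.005,"wy":-0.002,"wz":0,"grip":1},{"tx":70,"ty":0.3,"tz":0.5,"wx":0.005,"wy":-0.002,"wz":0,"grip":1}]' --newtons 55

```text
time: 6.82
ee_pos: [0.5967, 0.0548, 0.1905]
ee_rot: [0.7, 89.9, -20.8]
force: [-0.3, 0.3, -1.5]
finger_gap: 0.0134
```

```bash
python3 - <<'E'
from h import *
go([.5963,.0548,.182],68.8)
E
```

```text
t 6.825 pos [0.5967 0.0548 0.1905] psi 68.5 j [  1.8  24.1  79.8  -0.   76.  -66.7] F [-0.3  0.3 -1.5] gap 0.013409102596130845
-> t [ 8.5 -0.2 -0.4] w [-0.0049  0.002  -0.    ]
```

Emit:
jog_arm --motion '[{"tx":2,"ty":0,"tz":0,"wx":0,"wy":0,"wz":0,"grip":1},{"tx":4,"ty":0,"tz":0,"wx":0,"wy":0,"wz":0,"grip":1},{"tx":5.5,"ty":0,"tz":0,"wx":0,"wy":0,"wz":0,"grip":1},{"tx":7,"ty":0,"tz":0,"wx":0,"wy":0,"wz":0,"grip":1},{"tx":7,"ty":0,"tz":0,"wx":0,"wy":0,"wz":0,"grip":1}]' --newtons 55

```text
time: 7.45
ee_pos: [0.5967, 0.0549, 0.1833]
ee_rot: [-0.9, 89.9, -22.4]
force: [-0.3, -0.4, -2.2]
finger_gap: 0.0132
```

```bash
python3 - <<'E'
from h import *
go([.5963,.0548,.182],68.8)
E
```

```text
t 7.45 pos [0.5967 0.0549 0.1833] psi 68.5 j [  1.8  24.4  80.3  -0.   75.1 -66.7] F [-0.3 -0.4 -2.2] gap 0.013197446113764583
-> t [ 1.3 -0.2 -0.3] w [-0.0048  0.0018  0.    ]
```

Emit:
jog_arm --motion '[{"tx":1,"ty":0,"tz":0,"wx":0,"wy":0,"wz":0,"grip":1},{"tx":2,"ty":0,"tz":0,"wx":0,"wy":0,"wz":0,"grip":1},{"tx":2,"ty":0,"tz":0,"wx":0,"wy":0,"wz":0,"grip":1}]' --newtons 55

```text
time: 7.82
ee_pos: [0.5969, 0.0548, 0.1823]
ee_rot: [8.1, 89.8, -13.3]
force: [-2.1, 0.8, 5.0]
finger_gap: 0.0136
```

```bash
python3 - <<'E'
from h import *
go([.5963,.0548,.182],68.8)
E
```

```text
t 7.825 pos [0.5969 0.0548 0.1823] psi 68.5 j [  1.8  24.4  80.4  -0.   75.  -66.7] F [-2.1  0.8  5. ] gap 0.013586456167429008
-> t [ 0.3 -0.3 -0.5] w [-0.0048  0.0029 -0.0004]
```

Emit:
jog_arm --motion '[{"tx":0.5,"ty":0,"tz":0,"wx":0.157,"wy":0,"wz":0,"grip":1},{"tx":1.0,"ty":0,"tz":0,"wx":0.314,"wy":0,"wz":0,"grip":1},{"tx":1.5,"ty":0,"tz":0,"wx":0.471,"wy":0,"wz":0,"grip":1},{"tx":2.0,"ty":0,"tz":0,"wx":0.628,"wy":0,"wz":0,"grip":1},{"tx":2.5,"ty":0,"tz":0,"wx":0.785,"wy":0,"wz":0,"grip":1}]' --newtons 60

```text
time: 8.45
ee_pos: [0.5967, 0.0551, 0.1796]
ee_rot: [62.3, 89.9, -4.5]
force: [-2.8, 1.5, 5.2]
finger_gap: 0.0137
```

```bash
python3 - <<'E'
from h import *
go([.5963,.0548,.1733],-101.2); print(r.state()["moment"])
E
```

```text
t 8.45 pos [0.5967 0.0551 0.1796] psi 23.3 j [  1.8  24.6  80.6  -0.   74.7 -21.5] F [-2.8  1.5  5.2] gap 0.01367255939757635
-> t [ 6.3 -0.5  0.1] w [ 2.1723e+00 -1.7000e-03 -2.4000e-03]
[0.48167759 0.66130049 0.06192419]
```

Emit:
jog_arm --motion '[{"tx":0.5,"ty":0,"tz":0,"wx":0.157,"wy":0,"wz":0,"grip":1},{"tx":1.0,"ty":0,"tz":0,"wx":0.314,"wy":0,"wz":0,"grip":1},{"tx":1.5,"ty":0,"tz":0,"wx":0.471,"wy":0,"wz":0,"grip":1},{"tx":2.0,"ty":0,"tz":0,"wx":0.628,"wy":0,"wz":0,"grip":1},{"tx":2.5,"ty":0,"tz":0,"wx":0.785,"wy":0,"wz":0,"grip":1},{"tx":3.0,"ty":0,"tz":0,"wx":0.942,"wy":0,"wz":0,"grip":1},{"tx":3.5,"ty":0,"tz":0,"wx":1.099,"wy":0,"wz":0,"grip":1},{"tx":4.0,"ty":0,"tz":0,"wx":1.256,"wy":0,"wz":0,"grip":1},{"tx":4.5,"ty":0,"tz":0,"wx":1.413,"wy":0,"wz":0,"grip":1},{"tx":5.0,"ty":0,"tz":0,"wx":1.57,"wy":0,"wz":0,"grip":1}]' --newtons 60

```text
time: 9.7
ee_pos: [0.5968, 0.0553, 0.1747]
ee_rot: [160.3, 89.9, 3.6]
force: [-2.7, 3.4, 5.0]
finger_gap: 0.0135
```

```bash
python3 - <<'E'
from h import *
go([.5963,.0548,.1733],-101.2); print(r.state()["moment"])
E
```

```text
t 9.7 pos [0.5968 0.0553 0.1747] psi -66.7 j [ 1.8 24.8 81.   0.  74.1 68.5] F [-2.7  3.4  5. ] gap 0.013457773194291504
-> t [1.4 0.3 0.7] w [ 6.023e-01 -2.700e-03 -1.000e-04]
[0.79393074 0.67776664 0.0073562 ]
```

Emit:
jog_arm --motion '[{"tx":0.5,"ty":0,"tz":0,"wx":0.15,"wy":0,"wz":0,"grip":1},{"tx":1.0,"ty":0,"tz":0,"wx":0.3,"wy":0,"wz":0,"grip":1},{"tx":1.5,"ty":0,"tz":0,"wx":0.45,"wy":0,"wz":0,"grip":1},{"tx":2.0,"ty":0,"tz":0,"wx":0.6,"wy":0,"wz":0,"grip":1},{"tx":2.0,"ty":0,"tz":0,"wx":0.6,"wy":0,"wz":0,"grip":1}]' --newtons 60

```text
time: 10.32
ee_pos: [0.597, 0.0551, 0.1732]
ee_rot: [-174.9, 89.8, -5.8]
force: [-3.6, 2.3, 8.2]
finger_gap: 0.0138
```

```bash
python3 - <<'E'
from h import *
go([.5963,.0548,.1733],-101.2); print(r.state()["moment"])
p=snap("side"); save(p,"s3.png",(230,110,340,220),5)
E
```

```text
t 10.325 pos [0.597  0.0551 0.1732] psi -100.9 j [  1.8  24.9  81.1  -0.   73.9 102.7] F [-3.6  2.3  8.2] gap 0.013787945244988479
-> t [-0.1  0.4  0.6] w [ 0.0051 -0.0034  0.0003]
[ 0.36717581  0.84652579 -0.09001624]
```

View pics/s3.png

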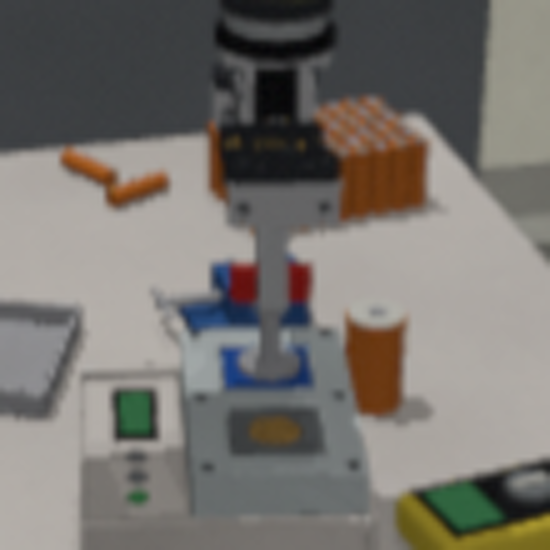

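Emit:
jog_arm --motion '[{"tx":0.4,"ty":0,"tz":0,"wx":0.06,"wy":0,"wz":0,"grip":1},{"tx":0.7,"ty":0,"tz":0,"wx":0.12,"wy":0,"wz":0,"grip":1},{"tx":0.7,"ty":0,"tz":0,"wx":0.12,"wy":0,"wz":0,"grip":1}]' --newtons 60

```text
time: 10.75
ee_pos: [0.5971, 0.0551, 0.1732]
ee_rot: [-167.1, 89.8, -4.8]
force: [-5.3, 2.0, 14.7]
finger_gap: 0.0134
```

```bash
python3 - <<'E'
from h import *
go([.5963,.0548,.1733],-101.2); print(r.state()["moment"])
E
```

```text
t 10.75 pos [0.5971 0.0551 0.1732] psi -107.7 j [  1.8  24.9  81.1  -0.   73.8 109.5] F [-5.3  2.  14.7] gap 0.013365674129141325
-> t [-0.1  0.5  0.7] w [-0.1134 -0.004   0.0007]
[0.38892953 1.3153736  0.04794427]
```

Collar bottomed: z held at 0.1732 while I pushed and turned. Rod x is within about 7° of plug x. Now the straight lift.

Emit:
jog_arm --motion '[{"tx":0,"ty":0.4,"tz":0.6,"wx":0,"wy":0,"wz":0,"grip":1},{"tx":-4,"ty":0.4,"tz":0.6,"wx":0,"wy":0,"wz":0,"grip":1},{"tx":-10,"ty":0.4,"tz":0.6,"wx":0,"wy":0,"wz":0,"grip":1},{"tx":-17,"ty":0.4,"tz":0.6,"wx":0,"wy":0,"wz":0,"grip":1},{"tx":-25,"ty":0.4,"tz":0.6,"wx":0,"wy":0,"wz":0,"grip":1}]' --newtons 60

```text
time: 11.38
ee_pos: [0.5959, 0.0545, 0.1967]
ee_rot: [166.1, 89.9, -31.6]
force: [0.1, 0.2, -3.1]
finger_gap: 0.0138
```

```bash
python3 - <<'E'
from h import *
go([.5963,.0548,.29],-107.7); print(r.state()["moment"])
E
```

```text
t 11.375 pos [0.5959 0.0545 0.1967] psi -107.7 j [ 1.700e+00  2.370e+01  7.950e+01 -1.000e-01  7.670e+01  1.094e+02] F [ 0.1  0.2 -3.1] gap 0.013778187393863758
-> t [-93.3  -0.3  -0.4] w [ 0.0007 -0.0018 -0.0005]
[ 0.04182309 -0.07549094  0.03923615]
```

Emit:
jog_arm --motion '[{"tx":-10,"ty":0,"tz":0,"wx":0,"wy":0,"wz":0,"grip":1},{"tx":-20,"ty":0,"tz":0,"wx":0,"wy":0,"wz":0,"grip":1},{"tx":-32,"ty":0,"tz":0,"wx":0,"wy":0,"wz":0,"grip":1},{"tx":-46,"ty":0,"tz":0,"wx":0,"wy":0,"wz":0,"grip":1},{"tx":-60,"ty":0,"tz":0,"wx":0,"wy":0,"wz":0,"grip":1},{"tx":-75,"ty":0,"tz":0,"wx":0,"wy":0,"wz":0,"grip":1},{"tx":-85,"ty":0,"tz":0,"wx":0,"wy":0,"wz":0,"grip":1},{"tx":-85,"ty":0,"tz":0,"wx":0,"wy":0,"wz":0,"grip":1}]' --newtons 60

```text
time: 12.38
ee_pos: [0.596, 0.0547, 0.282]
ee_rot: [-175.3, 89.8, -12.9]
force: [0.1, -0.6, -3.2]
finger_gap: 0.0137
```

```bash
python3 - <<'E'
from h import *
go([.434,.3335,.27],-75)
p=snap("side"); save(p,"s4.png",(220,60,360,200),4)
E
```

```text
t 12.375 pos [0.596  0.0547 0.282 ] psi -107.7 j [  1.8  21.   72.1  -0.   86.8 109.4] F [ 0.1 -0.6 -3.2] gap 0.0136858247492587
-> t [  11.3 -216.5  239. ] w [-0.5701 -0.0031 -0.0006]
```

View pics/s4.png

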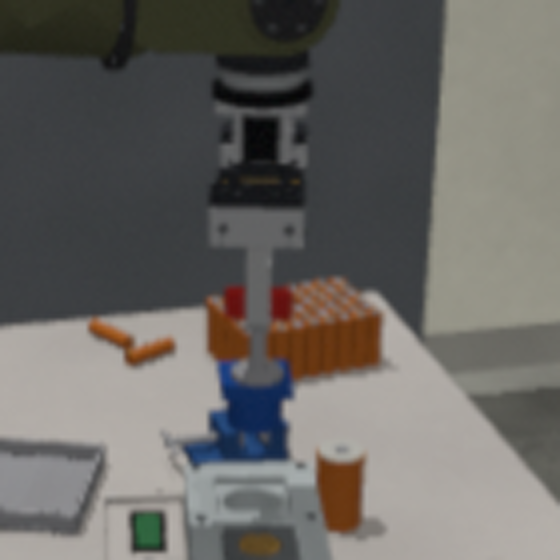

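The plug hangs from the rod at (257,390) and the well at (257,500) is open. On to the tray.

Emit:
jog_arm --motion '[{"tx":0,"ty":-20,"tz":22,"wx":-0.05,"wy":0,"wz":0,"grip":1},{"tx":0,"ty":-50,"tz":55,"wx":-0.13,"wy":0,"wz":0,"grip":1},{"tx":0,"ty":-85,"tz":94,"wx":-0.22,"wy":0,"wz":0,"grip":1},{"tx":0,"ty":-120,"tz":132,"wx":-0.32,"wy":0,"wz":0,"grip":1},{"tx":0,"ty":-155,"tz":171,"wx":-0.41,"wy":0,"wz":0,"grip":1},{"tx":0,"ty":-185,"tz":204,"wx":-0.49,"wy":0,"wz":0,"grip":1},{"tx":0,"ty":-206,"tz":228,"wx":-0.54,"wy":0,"wz":0,"grip":1},{"tx":0,"ty":-216,"tz":239,"wx":-0.57,"wy":0,"wz":0,"grip":1},{"tx":0,"ty":-216,"tz":239,"wx":-0.57,"wy":0,"wz":0,"grip":1}]' --newtons 60

```text
time: 13.55
ee_pos: [0.4335, 0.3331, 0.2804]
ee_rot: [126.3, 89.9, -38.7]
force: [0.4, 0.5, -4.3]
finger_gap: 0.0136
```

```bash
python3 - <<'E'
from h import *
go([.434,.3335,.0893],-75)
E
```

```text
t 13.55 pos [0.4335 0.3331 0.2804] psi -75.0 j [ 3.370e+01  1.410e+01  8.110e+01 -1.000e-01  8.470e+01  1.087e+02] F [ 0.4  0.5 -4.3] gap 0.013636432861255692
-> t [191.1  -0.5  -0.4] w [ 0.0006 -0.0011 -0.0015]
```

Emit:
jog_arm --motion '[{"tx":20,"ty":0,"tz":0,"wx":0,"wy":0,"wz":0,"grip":1},{"tx":55,"ty":0,"tz":0,"wx":0,"wy":0,"wz":0,"grip":1},{"tx":90,"ty":0,"tz":0,"wx":0,"wy":0,"wz":0,"grip":1},{"tx":125,"ty":0,"tz":0,"wx":0,"wy":0,"wz":0,"grip":1},{"tx":150,"ty":0,"tz":0,"wx":0,"wy":0,"wz":0,"grip":1},{"tx":167,"ty":0,"tz":0,"wx":0,"wy":0,"wz":0,"grip":1},{"tx":177,"ty":0,"tz":0,"wx":0,"wy":0,"wz":0,"grip":1},{"tx":182,"ty":0,"tz":0,"wx":0,"wy":0,"wz":0,"grip":1},{"tx":185,"ty":0,"tz":0,"wx":0,"wy":0,"wz":0,"grip":1},{"tx":185,"ty":0,"tz":0,"wx":0,"wy":0,"wz":0,"grip":1}]' --newtons 60

```text
time: 14.8
ee_pos: [0.4341, 0.333, 0.0961]
ee_rot: [154.1, 89.9, -10.9]
force: [-0.1, 0.3, -2.6]
finger_gap: 0.0137
```

```bash
python3 - <<'E'
from h import *
go([.434,.3335,.0893],-75)
p=snap("side"); save(p,"s5.png",(170,110,290,230),5)
E
```

```text
t 14.8 pos [0.4341 0.333  0.0961] psi -75.0 j [ 3.370e+01  2.330e+01  9.430e+01 -1.000e-01  6.220e+01  1.088e+02] F [-0.1  0.3 -2.6] gap 0.013666967406871438
-> t [ 6.8 -0.5 -0. ] w [ 0.     -0.0021 -0.001 ]
```

View pics/s5.png

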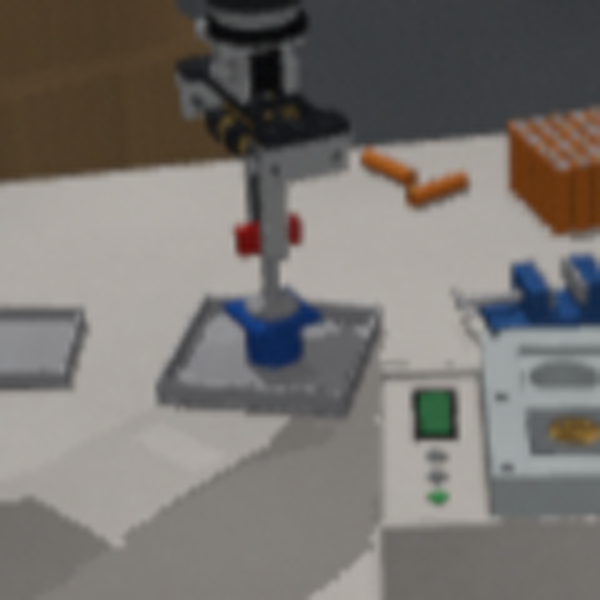

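The plug is centred over the tray at (273,340), just above the floor. I lower it in small steps.

Emit:
jog_arm --motion '[{"tx":1,"ty":0,"tz":0,"wx":0,"wy":0,"wz":0,"grip":1},{"tx":2,"ty":0,"tz":0,"wx":0,"wy":0,"wz":0,"grip":1},{"tx":3,"ty":0,"tz":0,"wx":0,"wy":0,"wz":0,"grip":1},{"tx":4,"ty":0,"tz":0,"wx":0,"wy":0,"wz":0,"grip":1},{"tx":5,"ty":0,"tz":0,"wx":0,"wy":0,"wz":0,"grip":1},{"tx":5.5,"ty":0,"tz":0,"wx":0,"wy":0,"wz":0,"grip":1},{"tx":6,"ty":0,"tz":0,"wx":0,"wy":0,"wz":0,"grip":1},{"tx":6,"ty":0,"tz":0,"wx":0,"wy":0,"wz":0,"grip":1}]' --newtons 60

```text
time: 15.85
ee_pos: [0.434, 0.3329, 0.0898]
ee_rot: [146.6, 89.9, -18.4]
force: [0.5, -0.2, -2.5]
finger_gap: 0.0134
```

```bash
python3 - <<'E'
from h import *
go([.434,.3335,.0893],-75)
E
```

```text
t 15.85 pos [0.434  0.3329 0.0898] psi -75.0 j [ 3.370e+01  2.380e+01  9.460e+01 -1.000e-01  6.150e+01  1.088e+02] F [ 0.5 -0.2 -2.5] gap 0.013384946663474022
-> t [ 0.5 -0.6 -0.1] w [-0.     -0.0017 -0.0011]
```

Emit:
jog_arm --motion '[{"tx":0.5,"ty":0,"tz":0,"wx":0,"wy":0,"wz":0,"grip":1},{"tx":1,"ty":0,"tz":0,"wx":0,"wy":0,"wz":0,"grip":1},{"tx":1,"ty":0,"tz":0,"wx":0,"wy":0,"wz":0,"grip":1}]' --newtons 60

```text
time: 16.23
ee_pos: [0.4341, 0.333, 0.0892]
ee_rot: [155.4, 89.9, -9.6]
force: [-1.7, -1.7, 4.4]
finger_gap: 0.0137
```

```bash
python3 - <<'E'
from h import *
go([.434,.3335,.0893],-75)
E
```

```text
t 16.225 pos [0.4341 0.333  0.0892] psi -75.0 j [ 3.370e+01  2.390e+01  9.460e+01 -1.000e-01  6.140e+01  1.088e+02] F [-1.7 -1.7  4.4] gap 0.013672278223369807
-> t [-0.1 -0.5  0. ] w [ 0.     -0.0022 -0.001 ]
```

Seated: z is 0.0892 against 0.0893 expected, with the load off. Release, then straight up.

Emit:
jog_arm --motion '[{"tx":0,"ty":0,"tz":0,"wx":0,"wy":0,"wz":0,"grip":0.75},{"tx":0,"ty":0,"tz":0,"wx":0,"wy":0,"wz":0,"grip":0.6},{"tx":0,"ty":0,"tz":0,"wx":0,"wy":0,"wz":0,"grip":0.4},{"tx":0,"ty":0,"tz":0,"wx":0,"wy":0,"wz":0,"grip":0.4},{"tx":0,"ty":0,"tz":0,"wx":0,"wy":0,"wz":0,"grip":0.4}]' --newtons 60

```text
time: 16.85
ee_pos: [0.434, 0.3329, 0.0887]
ee_rot: [143.9, 89.9, -21.1]
force: [0.7, 0.1, 0.1]
finger_gap: 0.0555
```

Emit:
jog_arm --motion '[{"tx":-15,"ty":0,"tz":0,"wx":0,"wy":0,"wz":0,"grip":0.4},{"tx":-40,"ty":0,"tz":0,"wx":0,"wy":0,"wz":0,"grip":0.4},{"tx":-80,"ty":0,"tz":0,"wx":0,"wy":0,"wz":0,"grip":0.4},{"tx":-120,"ty":0,"tz":0,"wx":0,"wy":0,"wz":0,"grip":0.4},{"tx":-150,"ty":0,"tz":0,"wx":0,"wy":0,"wz":0,"grip":0.4},{"tx":-150,"ty":0,"tz":0,"wx":0,"wy":0,"wz":0,"grip":0.4}]'

```text
time: 17.6
ee_pos: [0.4343, 0.3334, 0.2419]
ee_rot: [-176.0, 89.6, 19.0]
force: [0.6, -0.4, -0.4]
finger_gap: 0.0567
```

```bash
python3 - <<'E'
from h import *
np.set_printoptions(precision=4,suppress=True)
go([.434,.3335,.25],-75)
p=snap("side"); save(p,"s6.png",(170,110,330,230),4.8)
P=cloud(p); X,Y,Z=P[...,0],P[...,1],P[...,2]; m0=np.hypot(X-.434,Y-.333)<.045
for a,b in((.04,.049),(.049,.054),(.06,.09),(.1,.125)):
    q=P[m0&(Z>a)&(Z<b)]; print(a,len(q),q.mean(0),q.min(0),q.max(0))
E
```

```text
t 17.6 pos [0.4343 0.3334 0.2419] psi -75.0 j [ 33.7  15.2  84.8  -0.1  79.6 108.7] F [ 0.6 -0.4 -0.4] gap 0.05670146078062958
-> t [-8.1 -0.2  0.2] w [ 0.     -0.0064  0.0004]
0.04 83 [0.4333 0.3214 0.0449] [0.4011 0.295  0.0401] [0.4716 0.3693 0.0489]
0.049 32 [0.4356 0.3291 0.0511] [0.4066 0.3082 0.049 ] [0.4541 0.3534 0.0527]
0.06 26 [0.4343 0.3289 0.076 ] [0.4285 0.3178 0.0602] [0.4404 0.3374 0.0895]
0.1 85 [0.4343 0.3274 0.1129] [0.409  0.3165 0.1002] [0.4618 0.3401 0.125 ]
```

View pics/s6.png

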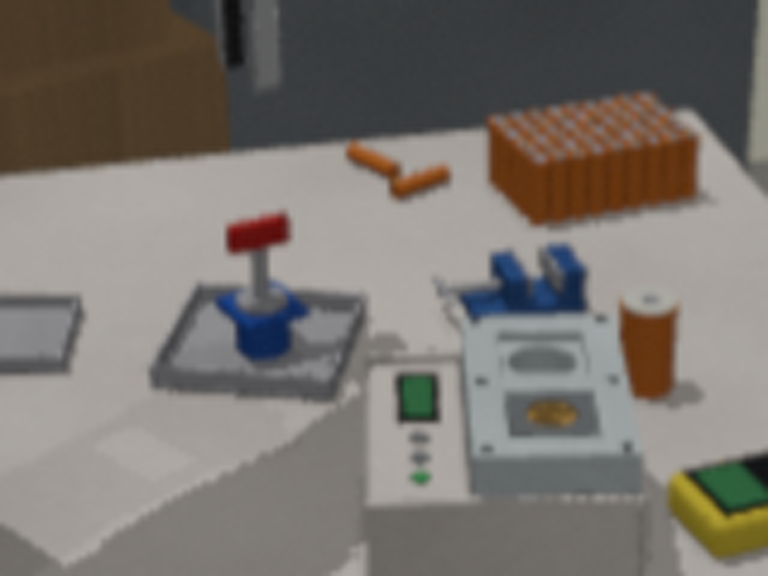

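The plug stands upright in the tray at (262,330), with the rod upright in it and the collar down. The well at (543,357) is open, and the grey plug and bystanders are in place.

```bash
python3 -c "
from h import *
print(order.hand_in())"
```

```text
the job is handed in; nothing more can be done
None
```

The job is done and handed in at about 17.6 s of the 64 s allowed. I screwed the puller rod home in the blue plug and drew the plug straight up out of the left well. It now stands upright in the 150 mm tray with the rod still in it.

**Collar home:** it bottomed on the plug. The height held at 0.1732 m (expected 0.1733 m) under about 15 N, with the rod about 6.5° past nominal, inside the 15° allowance. I felt no rise in turning moment at that point, so it is seated on the plug's face but not wrung tight.

**Set down:** the plug touched the tray floor at 0.0892 m (expected 0.0893 m), at about 7 N. The gripper is now clear at 0.24 m.

**Last picture:** rod and plug are upright, and the collar's top face reads about 51 mm (expected 52 mm; the side camera reads about 1 mm low). The well is open. The grey plug, the vice, the multimeter and one spare cell look undisturbed. The second spare cell was outside that last view, and nothing was moved near it.

No check failed. One early move call was refused for leaving out some numbers, and nothing moved because of it.

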